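# Hang the squeegee on the drying stand's snap hook

## Robot

A 6-joint arm with a two-finger parallel gripper is mounted at the origin on the work surface. World frame = base frame: x ahead of the robot, y to its left, z up, the work surface at z = 0. Lengths are in mm, angles in rad, forces in N, time in s.
With the tool pointing down it reaches from about 275 to 975 mm from the base axis. Payload 8.4 kg.
Tool frame: the origin (TCP) lies on the centre line of the jaws, within the pads' length; the fingertips stand 8 mm ahead of it and the grasp point (between the pads) lies 11 mm behind it (ctrl.nose_length is the distance from the TCP to the fingertips, in mm); z points along the fingers, y is the direction in which the jaws open and shut (so a half turn about z gives the same grasp; the last joint's range is limited). The gripper opens to 92 mm and grips with 3 to 60 N. Pads are 20 mm wide; open, the fingers measure 128 mm over their backs; the gripper's body (75 mm by 189 mm) begins 69 mm behind the grasp point.
Start: joints at [1.149, 0.353, 1.633, -0, 1.155, -0.002], TCP at [254.735, 570.735, 222.583] pointing down, gripper open.
Joint ranges: [-2.63, 2.63], [-0.92, 2.1], [0.06, 2.66], [-1.3, 4.44], [0, 2.69], [-3.02, 3.02]. Speed limits (rad/s): [2.22, 2.22, 2.79, 3.14, 3.14, 3.14].

## Interface

Orientations are given as a unit quaternion [x, y, z, w].
In Python, from workcell import ctrl gives the robot as it stands.
- The arm moves only by the tool arm_command, never from a script. Its argument "rows" is a list of rows, each a list of 7 numbers: the closure, from 0 (fully open) to 1 (shut), then the shift along the tool's x, y, z in m, then the turn, a rotation vector about the tool's x, y, z in degrees. In form: [[hand, x, y, z, wx, wy, wz], ...]. A call has 1 to 20 rows; each row is the pose to reach, as a shift and turn from the pose measured when the call began, along the tool's axes at that moment; what a row does not reach only later rows make up. A row lasts 1/10 s, in which the tool goes at most 50 mm and 8.59 degrees, less where a joint would pass 70% of its speed; a pose out of reach is approached as far as the arm can. A call with a gripper value outside its range is refused whole. The fingers move at their own pace and stop on an object; "newtons" is the grip in N (left out, the last holds). Time passes only in rows, so rows that repeat a pose let the fingers close. It gives the time, the measured TCP pose, the force and the opening at its end, in the units of the state.
- ctrl.observe(): the state, without advancing time (a new reading comes with each control period).
- ctrl.grab_frame(name): name is "scene" or "top" or "wrist"; returns a dict with "pixels" (400x640x3 uint8, red, green, blue), "mtx" (3x3 intrinsics, pixels), "origin" and "orientation" of the camera in the world. Camera axes: x right, y down, z forward; pixel columns grow to the right and rows downward; lengths in mm; the calibration is good to about 2 mm. A picture is of the moment at which its call begins. There is no depth.
- ctrl.hand_in(): hands the job in, once; it reports no verdict.
Trained networks look in the newest picture that a camera, given by its name, has taken for a name from the list of things; names that differ only in an ending like _2 or _b are one class to them, and where a whole thing is asked for, a point or a joint stands for the part that bears it (a point fixed in the world has none). Each returns a list of dicts, best first, with "score" (0 to 1); they miss things now and then, are a little off and sometimes report something else, mostly with a low value. They report only what shows in the picture. A call takes as long as a camera call. They do not tell look-alikes from the thing itself.
- ctrl.spot_in(camera, query): "rect" ([left, top, right, bottom] in pixels, round what is visible of it).
- ctrl.masks_of(camera, query): "mask" (400x640 bool, what is visible of it) and "rect" ([left, top, right, bottom] in pixels, round what is visible of it).
The state is a dict: "t": time; "joint_positions": joint angles; "dq": joint speeds; "joint_efforts": joint torques, N m; "eef_pos": TCP position; "tcp_rot": TCP orientation; "wrist_force": force on the tool from outside, world axes, zero at the start; "moment": the same for the moment, N m; "finger_gap": finger opening in mm.
Only numpy, scipy, OpenCV 4.12 (cv2) and the standard library are available. Lean on these libraries where they do the work, as an engineer would, in place of code of your own. Each camera call takes 0.05 s, during which the arm holds its last target.

## Task

Lift the squeegee out of its drip trough and hang it up by the steel ring on its handle: push the ring past the sprung gate of the drying stand's snap hook until the gate snaps shut behind it. Still holding it, pull up on it firmly but gently against the shut gate to make sure it has caught, then lower it until the hook carries it and let go. Keep the squeegee level, do not force the hook or let anything drop, and leave the ink pot, the cup and the ink knife where they are.

Things in the scene. Friction and masses are not known exactly. Their poses are not given: they have to be found in the camera images.
- squeegee: Squeegee, upright, 0.22-0.35 kg: wooden handle 240 long (its y) x 22 thick (x) x 73 tall, green blade 8 thick below, steel ring on top in the middle. Origin: middle of the blade's lower edge, z up; handle from 24 to 97 above it, ring's base plate (56 long) to 100. Both faces alike. Grip the bare handle across its thickness from above, e.g. 62 left or right of the middle, clear of the stand's upright
- ring_top (a point): Centre of the wire at the top of the squeegee's ring, 142 above the squeegee's origin. The ring is a rigid D-shaped bow of 6 mm round steel wire, standing over the middle of the handle in the plane of the handle's length and height, 30 wide and 39 high inside, its top rounded
- stand: Drying stand, fixed: dark upright 18 wide, 272 tall, in a grey drip tray 130 x 220 x 16. Origin on the table below the upright's front face; the front looks along its -x , z up. On the front, in its x-z plane, a snap hook of 8 mm round steel bar: back bar on the upright, bowl 200 above the table (bar centre), nose turned up 48 in front of the face
- hook_seat (a point): Where ring_top lies when the ring hangs in the bowl (it may lie 6 to either side along x): 32 in front of the stand's origin, 207 above the table, axes as the stand's. To enter, hold the squeegee's length along the stand's y; bring ring_top over the nose from the front, 20-28 above this point (nose goes through the ring), until 6 in front of this point, on the gate; then push down to the bowl, 4-10 N
- nose_tip (a point): Topmost point of the hook's nose, 48 in front of the upright's face and 225 above the table. The ring's top wire passes over it and down behind it. If the ring is down in the bowl but too far in for the gate to close, draw it forward to the nose
- gate: The snap hook's gate, a light loop of 4 mm brass wire, 46 long. Origin on its pin, 12 in front of the upright's face, 258 above the table. Shut, it slopes from the pin down and forward to the inside of the nose tip. Over 11 N on the shut gate bends it, over 20 N is too much for the hook: forcing. A squeegee pushed or pulled too far also turns askew in the grip
- gate_angle (a joint): Angle of the gate: 0 shut, grows as it is pushed inwards and down, to 0.75; the entering ring opens it 0.12-0.4. Spring: 0.22 N m when shut, plus 0.5 N m per rad. It cannot open outwards: a ring inside, pulled up, is stopped by the shut gate 5-30 above where it hangs (less near the nose). A pull of 6 to 8 N beyond the squeegee's weight is a fair test
- trough: Grey drip trough, fixed, 262 long (its y) x 38 wide x 55 tall, walls 5, floor 5, two flat feet 85 wide. The squeegee stands in it, blade down, its handle showing 47 above the rim. Origin: middle of the underside
- ink_pot: Ink pot with green lid, 72 across, 85 tall, standing loose. Origin: middle of the underside
- water_cup: Clear plastic cup, 72 across, 80 tall, standing loose. Origin: middle of the underside
- ink_knife: Broad ink knife 200 long, lying loose on the table along its x axis. Origin under its middle
There are look-alikes about, which are no part of the job. Several things have the shape of the squeegee; the one meant has the colours described above.

How it is judged (in metres and radians):
On the way, in this order (a step that is already met when the one before it is completed fails the run):
1. the squeegee is lifted clear of the trough (z of squeegee in the frame of trough above 0.06 m and contact force between squeegee and trough below 0.1 N and contact force between the fingers and squeegee above 1 N), for 0.2 s.
2. the ring pushes the gate open (value of joint gate_angle above 0.1 rad and distance between ring_top and hook_seat below 0.045 m and contact force between squeegee and stand above 1 N and contact force between the fingers and squeegee above 1 N), for 0.02 s.
3. the gate has snapped shut behind the ring (x of ring_top in the frame of hook_seat between -0.014 and 0.022 m and y of ring_top in the frame of hook_seat between -0.012 and 0.012 m and z of ring_top in the frame of hook_seat above -0.005 m and (z of ring_top in the frame of hook_seat below 0.019 m or (x of ring_top in the frame of hook_seat above -0.001 m and z of ring_top in the frame of hook_seat below 0.028 m) or (x of ring_top in the frame of hook_seat above 0.006 m and z of ring_top in the frame of hook_seat below 0.036 m)) and value of joint gate_angle below 0.06 rad), for 0.1 s.
4. still held, the squeegee is pulled up against the shut gate with at least 5 N (all of step 3 and contact force between the fingers and squeegee above 1 N and contact force between squeegee and gate above 5 N), for 0.3 s.
5. still held, the squeegee is lowered until the hook carries it (all of step 3 and contact force between the fingers and squeegee above 1 N and z of ring_top in the frame of hook_seat below 0.005 m and contact force between squeegee and gate below 0.3 N and contact force between squeegee and stand above 1 N), for 0.1 s.
At the end, for the whole second after the job is handed in: The squeegee hangs by its ring in the hook's bowl (ring top within 5 mm of its hanging height), the gate shut (below 0.06 rad), within 0.2 rad of upright, still (below 0.06 m/s) and let go; bystanders where they were (within 20 mm) (all of step 3 and z of ring_top in the frame of hook_seat below 0.005 m and linear speed of squeegee below 0.06 m/s and angle between squeegee's own z axis and vertical below 0.2 rad and contact force between the fingers and squeegee below 0.1 N and distance of each of ink_pot, water_cup, ink_knife from where it was at the start of the episode below 0.02 m); the robot touches nothing.
It fails at once if the hook is forced: more than 20 N between the squeegee or the fingers and the stand, or more than 11 N on its shut gate (contact force between any of squeegee, the fingers and stand above 20 N or (contact force between squeegee and gate above 11 N and value of joint gate_angle below 0.06 rad)).
It fails at once if the squeegee is wrenched askew in the grip, by more than 0.1 rad from upright (angle between squeegee's own z axis and vertical above 0.1 rad and contact force between the fingers and squeegee above 1 N).
It fails at once if the squeegee is dropped: it moves faster than 0.35 m/s without being held (linear speed of squeegee above 0.35 m/s and contact force between the fingers and squeegee below 0.2 N).
It fails at once if the ink pot, cup or ink knife is moved by more than 20 mm (distance of any of ink_pot, water_cup, ink_knife from where it was at the start of the episode above 0.02 m).
It also fails if it takes over 72 s, if anything falls off the work surface, if the arm or the gripper's body presses on something with over 40 N, if the wrist force passes 120 N, or if a joint passes its speed limit or range.

## Working session

There is one attempt and no reset: what is moved stays moved. The work goes in short steps, Python scripts to look and compute and a tool call to move; the robot and the scene stay as the last step left them, time stands still between calls to the robot, and variables do not carry over. Pictures are saved under pics/ and viewed, and the job is handed in when it is done.

Besides the shell and the picture viewer there is one more tool, called after "Call:" by a JSON object that holds its "op" and its "data". arm_command: Moves the arm, as the interface text tells. Its arguments: {"type":"object","properties":{"rows":{"type":"array","items":{"type":"array","items":{"type":"number"}}},"newtons":{"type":"number"}},"required":["rows"]}

```bash
ls; mkdir -p pics; python3 - <<'E'
from workcell import ctrl
import cv2
for n in ["scene","top","wrist"]:
    f=ctrl.grab_frame(n)
    cv2.imwrite(f"pics/{n}0.png",f["pixels"][:,:,::-1])
    print(n,f["mtx"],f["origin"],f["orientation"])
print(ctrl.observe())
for n in ["scene","top","wrist"]:
    for q in ["squeegee","stand","trough","gate"]:
        print(n,q,[(round(d["score"],2),[round(x) for x in d["rect"]]) for d in ctrl.spot_in(n,q)])
E
```

```text
pics
scene [[372.49301784   0.         319.72624395]
 [  0.         372.49301784 201.33729551]
 [  0.           0.           1.        ]] [875.74132201 428.82760849 701.55943896] [ 0.28934252  0.87455139 -0.37047357 -0.11912225]
top [[511.02428334   0.         321.61830006]
 [  0.         511.02428334 203.42312272]
 [  0.           0.           1.        ]] [ 2.80900476e+02 -1.41814744e+00  1.53593482e+03] [-0.69466499  0.71353812 -0.06071693  0.06795107]
wrist [[295.71807718   0.         319.54337348]
 [  0.         295.71807718 201.68210328]
 [  0.           0.           1.        ]] [187.48165333 601.1949473  383.07757131] [0.83161201 0.53942934 0.07134974 0.11111552]
{'t': 0.15, 'joint_positions': array([ 1.14859051e+00,  3.53498634e-01,  1.63392368e+00,  2.06553876e-05,
        1.15519932e+00, -2.38685642e-03]), 'dq': array([-0.00094778, -0.00233911, -0.00277518, -0.00115483,  0.00057926,
       -0.00059545]), 'joint_efforts': array([ 3.89490253e-07, -5.94211257e+01, -3.34471822e+01,  6.97798538e-02,
        2.03871983e-02, -6.62961270e-05]), 'eef_pos': array([254.59000487, 570.41357802, 222.04712242]), 'tcp_rot': array([ 2.08375421e-01,  9.78048782e-01, -5.00947053e-04, -1.17639625e-04]), 'wrist_force': array([-0.08515605, -0.41591355, -0.22188657]), 'moment': array([ 0.03860697, -0.03599956, -0.01672818]), 'finger_gap': 91.77593665032616}
scene squeegee [(0.79, [329, 284, 454, 386]), (0.67, [473, 237, 503, 364])]
scene stand [(0.79, [225, 107, 310, 223])]
scene trough [(0.63, [324, 301, 457, 400])]
scene gate [(0.49, [243, 255, 280, 302])]
top squeegee [(0.92, [198, 177, 285, 206]), (0.65, [193, 231, 249, 302])]
top stand [(0.58, [383, 168, 449, 252]), (0.31, [198, 176, 282, 207])]
top trough [(0.93, [200, 170, 286, 214])]
top gate []
wrist squeegee [(0.58, [175, 336, 261, 373])]
wrist stand []
wrist trough []
wrist gate []
```

View pics/scene0.png

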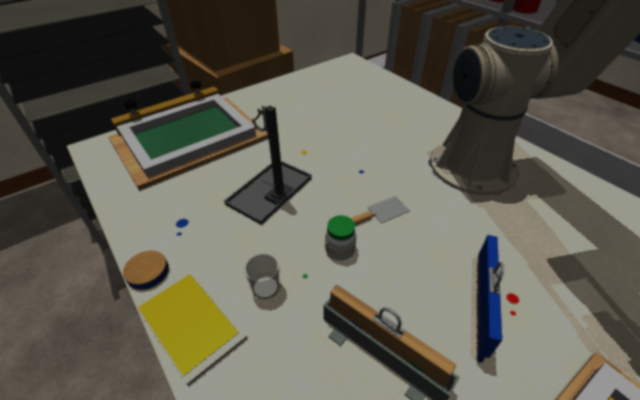

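View pics/top0.png

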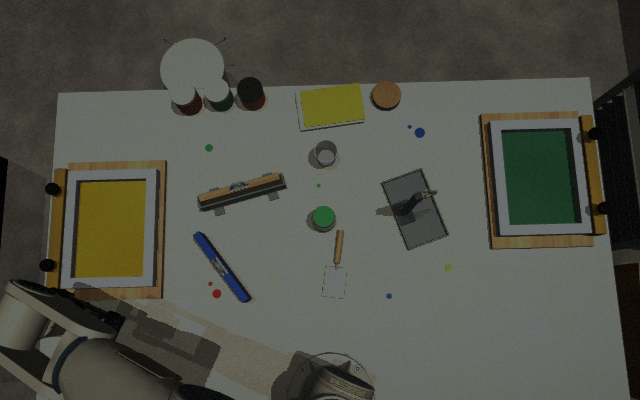

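View pics/wrist0.png

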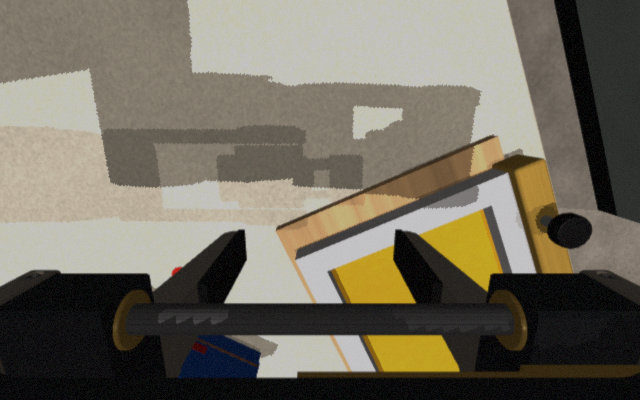

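```bash
python3 - <<'E'
import cv2,numpy as np
s=cv2.imread("pics/scene0.png");t=cv2.imread("pics/top0.png")
z=lambda im,x0,y0,x1,y1,k:cv2.resize(im[y0:y1,x0:x1],None,fx=k,fy=k,interpolation=cv2.INTER_CUBIC)
a=z(s,220,95,320,225,4);b=z(t,370,150,460,260,4);c=z(t,190,165,290,215,4);d=z(s,320,280,460,400,3)
def put(*ims):
    h=max(i.shape[0] for i in ims);return np.hstack([np.pad(i,((0,h-i.shape[0]),(0,4),(0,0))) for i in ims])
g=lambda i:np.clip(255*(i/255.)**.6,0,255).astype(np.uint8)
cv2.imwrite("pics/c1.png",g(put(a,b)));cv2.imwrite("pics/c2.png",g(put(c,cv2.resize(d,None,fx=.9,fy=.9))))
E
```

```text
(no output)
```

View pics/c1.png

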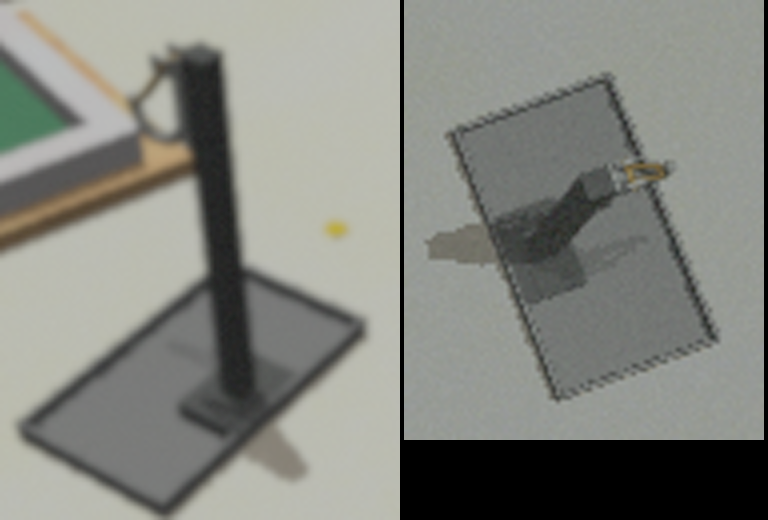

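View pics/c2.png

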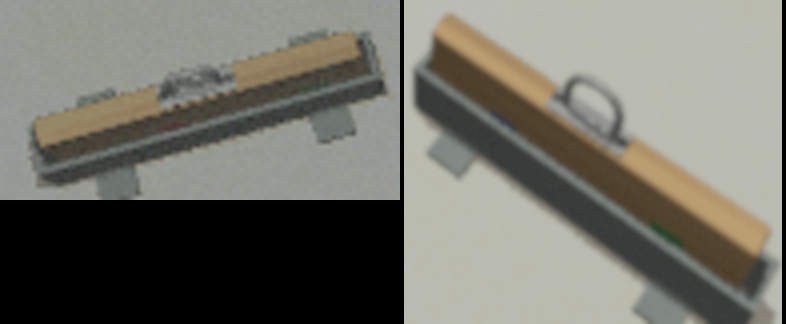

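```bash
cat > h.py <<'E'
import numpy as np,cv2
from scipy.spatial.transform import Rotation as R
from workcell import ctrl
def grab(n,fn=None):
    f=ctrl.grab_frame(n)
    if fn: cv2.imwrite("pics/"+fn,f["pixels"][:,:,::-1])
    return dict(K=np.array(f["mtx"]),o=np.array(f["origin"]),R=R.from_quat(f["orientation"]).as_matrix(),im=f["pixels"])
def back(f,u,v,z):
    d=f["R"]@np.linalg.solve(f["K"],[u,v,1.]); s=(z-f["o"][2])/d[2]; return f["o"]+s*d
def proj(f,P):
    P=np.atleast_2d(P); c=(P-f["o"])@f["R"]; q=c@f["K"].T; return q[:,:2]/q[:,2:]
E
python3 - <<'E'
from h import *
t=grab("top");s=grab("scene")
# crops c1 right: scale4, offset 370,150, x start 404 ; tray corners
P=lambda x,y:(370+(x-404)/4,150+y/4)
for c in [(452,133),(609,77),(716,340),(557,398)]: print("tray",back(t,*P(*c),16).round(1))
for c in [(590,170),(614,178),(607,201),(583,195)]: print("upr",back(t,*P(*c),272).round(1))
print("nose",back(t,*P(671,168),225).round(1), "gatepin",back(t,*P(625,176),258).round(1))
Q=lambda x,y:(190+x/4,165+y/4)
for c in [(36,123),(354,33),(360,54),(42,146)]: print("sq",back(t,*Q(*c),102).round(1))
print("ring top",back(t,*Q(197,70),147).round(1))
S=lambda x,y:(320+(x-404)/2.7,280+y/2.7)
for c in [(450,15),(768,229),(748,250),(434,32)]: print("sq scene",back(s,*S(*c),102).round(1))
print(back(s,*S(594,80),147).round(1))
S=lambda x,y:(220+x/4,95+y/4)
print("upr scene",back(s,*S(200,50),272).round(1))
for c in [(20,430),(165,512),(365,325),(240,268)]: print("tray sc",back(s,*S(*c),16).round(1))
E
```

```text
tray [ 618.4 -174.7   16. ]
tray [ 658.7 -296.4   16. ]
tray [ 454.9 -363.6   16. ]
tray [ 414.9 -243.    16. ]
upr [ 535.2 -231.1  272. ]
upr [ 529.7 -245.9  272. ]
upr [ 515.1 -240.6  272. ]
upr [ 519.3 -225.8  272. ]
nose [ 544.5 -292.5  225. ] gatepin [ 533.5 -255.6  258. ]
sq [577.5 361.1 102. ]
sq [637.4 132.1 102. ]
sq [621.7 127.9 102. ]
sq [560.6 356.5 102. ]
ring top [602.8 237.8 147. ]
sq scene [620.7 132.2 102. ]
sq scene [561.7 358.7 102. ]
sq scene [580.7 359.6 102. ]
sq scene [637.9 136.2 102. ]
[598.2 242.8 147. ]
upr scene [ 525.4 -236.7  272. ]
tray sc [ 662.6 -286.8   16. ]
tray sc [ 622.8 -165.7   16. ]
tray sc [ 418.6 -237.2   16. ]
tray sc [ 454.9 -345.8   16. ]
```

```bash
cat >> h.py <<'E'
def tcp():
    s=ctrl.observe(); return np.array(s["eef_pos"]),R.from_quat(s["tcp_rot"]),s
def goal(p,yaw_y):
    "world TCP p, tool pointing down, tool y at yaw_y deg -> shift (m) and rotvec (deg) in tool axes"
    P,Rt,s=tcp(); a=np.radians(yaw_y); y=np.array([np.cos(a),np.sin(a),0]); z=np.array([0,0,-1.]); x=np.cross(y,z)
    G=R.from_matrix(np.c_[x,y,z]); d=Rt.inv().apply(np.array(p)-P)/1000; w=(Rt.inv()*G).as_rotvec(degrees=True)
    print("shift",d.round(4),"turn",w.round(2)); return d,w
E
python3 - <<'E'
from h import *
w=grab("wrist");P,Rt,s=tcp()
print(Rt.as_matrix().round(3),Rt.inv().apply(w["o"]-P).round(1),(Rt.as_matrix().T@w["R"]).round(3),Rt.inv().as_matrix()@w["R"][:,2])
# survey target for squeegee: camera over its middle at z 380
c=Rt.inv().apply(w["o"]-P)
goal([600+20,243+80,300],14.7)
E
```

```text
[[-0.913  0.408 -0.   ]
 [ 0.408  0.913  0.   ]
 [ 0.    -0.    -1.   ]] [  73.8    0.6 -161.1] [[-0.    -0.965 -0.262]
 [ 1.    -0.    -0.   ]
 [-0.    -0.262  0.965]] [-2.61811558e-01 -4.13520679e-05  9.65119011e-01]
shift [-0.4345 -0.0774 -0.0774] turn [-0.   -0.   51.25]
```

```bash
python3 - <<'E'
from h import *
goal([608,214,270],14.7)
E
```

```text
shift [-0.468  -0.1818 -0.0474] turn [-0.   -0.   51.25]
```

Call:
{"op": "arm_command", "data": {"rows": [[0, -0.468, -0.182, -0.047, 0, 0, 51.25], [0, -0.468, -0.182, -0.047, 0, 0, 51.25], [0, -0.468, -0.182, -0.047, 0, 0, 51.25], [0, -0.468, -0.182, -0.047, 0, 0, 51.25], [0, -0.468, -0.182, -0.047, 0, 0, 51.25], [0, -0.468, -0.182, -0.047, 0, 0, 51.25], [0, -0.468, -0.182, -0.047, 0, 0, 51.25], [0, -0.468, -0.182, -0.047, 0, 0, 51.25], [0, -0.468, -0.182, -0.047, 0, 0, 51.25], [0, -0.468, -0.182, -0.047, 0, 0, 51.25], [0, -0.468, -0.182, -0.047, 0, 0, 51.25], [0, -0.468, -0.182, -0.047, 0, 0, 51.25], [0, -0.468, -0.182, -0.047, 0, 0, 51.25]]}}

```text
t: 2.2
eef_pos: [607.1, 214.4, 269.3]
tcp_rot: [0.611, 0.792, -0.0, -0.0]
wrist_force: [0.1, -0.4, -0.2]
finger_gap: 92.2
```

```bash
python3 - <<'E'
from h import *
w=grab("wrist","w1.png");P,Rt,s=tcp();print(P,s["joint_positions"].round(3),s["t"])
E
```

```text
[606.84541641 214.81332043 269.32058603] [0.338 0.344 1.54  0.    1.258 0.08 ] 2.25
```

View pics/w1.png

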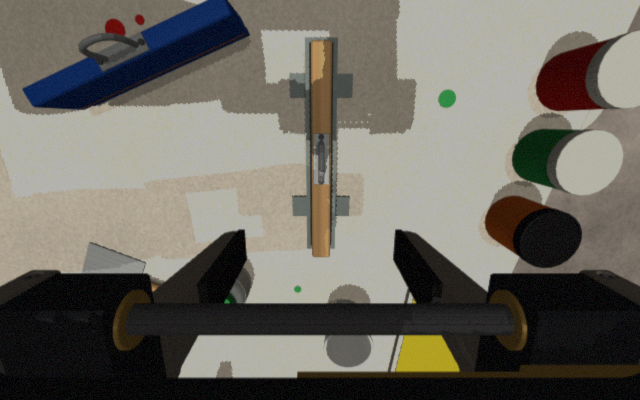

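```bash
python3 - <<'E'
from h import *
f=grab("wrist")
im=f["im"].astype(int)
hsv=cv2.cvtColor(f["im"],cv2.COLOR_RGB2HSV)
m=((hsv[...,0]>8)&(hsv[...,0]<22)&(hsv[...,1]>100)).astype(np.uint8);m[:, :300]=0;m[:,345:]=0;m[265:]=0
ys,xs=np.nonzero(m);print(ys.min(),ys.max(),xs.min(),xs.max())
for v in range(45,260,15):
    r=np.nonzero(m[v])[0]; 
    if len(r):print(v,r.min(),r.max(), back(f,(r.min()+r.max())/2,v,102).round(1))
print(back(f,320.5,ys.min(),102),back(f,320.5,ys.max(),102))
print("ring",[back(f,321,v,147).round(1) for v in (150,158)])
print([(d["score"],d["rect"]) for d in ctrl.spot_in("wrist","ring_top")])
E
python3 -c "
import cv2;i=cv2.imread('pics/w1.png')[20:270,270:370];cv2.imwrite('pics/w1c.png',cv2.resize(i,None,fx=2.4,fy=2.4,interpolation=2))"
```

```text
41 256 311 332
45 311 331 [570.6 358.9 102. ]
60 311 331 [574.1 345.5 102. ]
75 311 331 [577.7 331.8 102. ]
90 311 331 [581.5 317.8 102. ]
105 311 331 [585.3 303.4 102. ]
120 311 331 [589.2 288.6 102. ]
135 312 331 [593.7 273.5 102. ]
150 312 330 [597.3 257.9 102. ]
165 311 330 [601.  241.7 102. ]
180 312 330 [605.9 225.5 102. ]
195 312 330 [610.3 208.6 102. ]
210 312 330 [614.9 191.3 102. ]
225 312 329 [619.  173.4 102. ]
240 312 329 [623.9 155.1 102. ]
255 313 328 [628.8 136.2 102. ]
[569.15444897 362.3065851  102.        ] [629.1700272  134.93823224 102.        ]
ring [array([596.1, 261.8, 147. ]), array([598. , 254.5, 147. ])]
[(0.96, [22.8, 0.4, 249.6, 111.8]), (0.91, [313.0, 42.2, 335.5, 259.2])]
```

View pics/w1c.png

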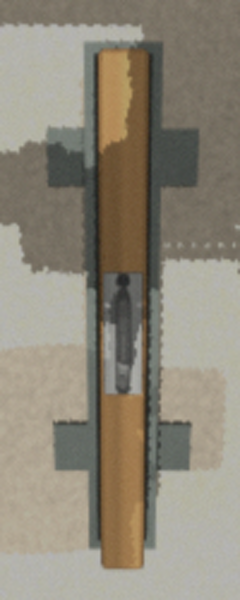

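```bash
python3 - <<'E'
from h import *
goal([462,-297,330],-71.7)
E
```

```text
shift [-0.458  -0.2709 -0.0605] turn [-2.00e-02  1.00e-02  8.65e+01]
```

Call:
{"op": "arm_command", "data": {"rows": [[0, -0.458, -0.271, -0.06, 0, 0, 86.5], [0, -0.458, -0.271, -0.06, 0, 0, 86.5], [0, -0.458, -0.271, -0.06, 0, 0, 86.5], [0, -0.458, -0.271, -0.06, 0, 0, 86.5], [0, -0.458, -0.271, -0.06, 0, 0, 86.5], [0, -0.458, -0.271, -0.06, 0, 0, 86.5], [0, -0.458, -0.271, -0.06, 0, 0, 86.5], [0, -0.458, -0.271, -0.06, 0, 0, 86.5], [0, -0.458, -0.271, -0.06, 0, 0, 86.5], [0, -0.458, -0.271, -0.06, 0, 0, 86.5], [0, -0.458, -0.271, -0.06, 0, 0, 86.5], [0, -0.458, -0.271, -0.06, 0, 0, 86.5], [0, -0.458, -0.271, -0.06, 0, 0, 86.5], [0, -0.458, -0.271, -0.06, 0, 0, 86.5]]}}

```text
t: 3.75
eef_pos: [462.2, -295.4, 329.3]
tcp_rot: [0.987, 0.16, -0.0, -0.0]
wrist_force: [-0.1, 0.3, -0.9]
finger_gap: 91.8
```

```bash
python3 - <<'E'
from h import *
w=grab("wrist","w2.png");P,Rt,s=tcp();print(P,s["joint_positions"].round(3),s["t"],s["wrist_force"])
import pickle;pickle.dump(w,open("w2.pkl","wb"))
i=w["im"][60:220,220:440,::-1];cv2.imwrite('pics/w2c.png',cv2.resize(i,None,fx=3.5,fy=3.5,interpolation=2))
E
```

```text
[ 462.30193226 -295.34205673  329.3662322 ] [-0.571  0.147  1.666  0.     1.33   0.678] 3.8 [ 0.42553505 -0.65607553  0.18401044]
```

View pics/w2.png

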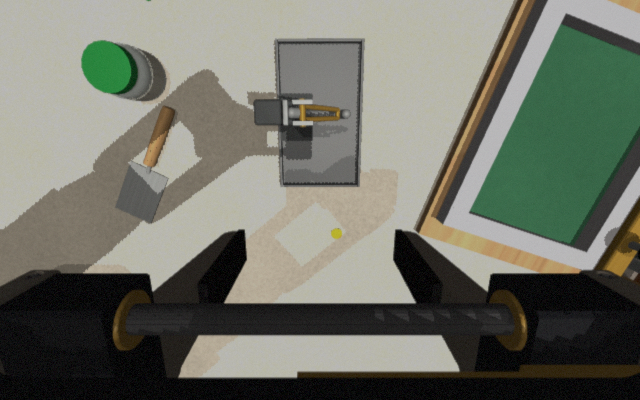

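View pics/w2c.png

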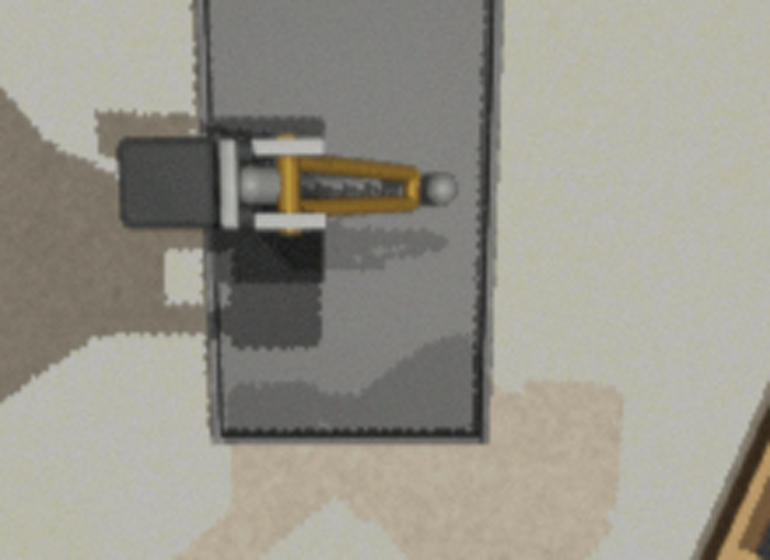

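```bash
python3 - <<'E'
from h import *
import pickle
from scipy.optimize import least_squares
f=pickle.load(open("w2.pkl","rb"))
C=lambda x,y:(220+(x+.5)/3.5-.5,60+(y+.5)/3.5-.5)
obs=[((-12,0,258),C(289,183)),((-48,0,221),C(439,188)),((0,9,272),C(218,138)),((0,-9,272),C(218,228))]
# tool x up in image = +18deg dir = -stand y
obs[2]=((0,-9,272),C(218,138));obs[3]=((0,9,272),C(218,228))
def W(p,q):
    a=p[2];c,s=np.cos(a),np.sin(a);return np.array([p[0]+c*q[0]-s*q[1],p[1]+s*q[0]+c*q[1],q[2]])
def res(p): return np.concatenate([proj(f,W(p,q))[0]-uv for q,uv in obs])
r=least_squares(res,[522,-243,np.radians(108)],x_scale=[1,1,.01]);p=r.x
print(p[:2],np.degrees(p[2]),r.fun.reshape(-1,2).round(2))
print("seat",W(p,(-32,0,207)),"nose",W(p,(-48,0,225)))
for q in [(276,39),(363,39),(359,186),(282,186)]: print("tray",back(f,*q,16).round(1))
n=back(f,*C(440,188),221);g=back(f,*C(289,183),258);u=back(f,*C(218,183),272);print(n,g,u, np.degrees(np.arctan2(*(u-n)[1::-1])),np.hypot(*(u-n)[:2]))
# top cam check
t=grab("top")
print(proj(t,[W(p,(-48,0,225)),W(p,(-12,0,258)),W(p,(0,0,272))]))
print(np.hypot(*(W(p,(-32,0,0)))[:2]))
E
```

```text
[ 530.07476885 -244.67068633] 108.64297791072536 [[-1.32  0.43]
 [-0.36  0.08]
 [ 0.3  -0.68]
 [ 1.25  0.2 ]]
seat [ 540.30421353 -274.99161082  207.        ] nose [ 545.41893587 -290.15207306  225.        ]
tray [ 621.6 -175.2   16. ]
tray [ 661.2 -294.6   16. ]
tray [ 455.7 -364.8   16. ]
tray [ 415.9 -245.1   16. ]
[ 545.66202032 -290.66351808  221.        ] [ 534.51823511 -256.894139    258.        ] [ 529.84196044 -244.16619078  272.        ] 108.79014774177192 49.11492381034682
[[435.8409695  191.69447686]
 [425.40627693 193.85171612]
 [422.01950686 194.36024073]]
606.2582198857234
```

```bash
python3 - <<'E'
from h import *
goal([584.4,304.7,200],14.8)
E
```

```text
shift [ 0.3055 -0.5307  0.1296] turn [-4.000e-02 -1.000e-02 -8.638e+01]
```

Call:
{"op": "arm_command", "data": {"rows": [[0, 0.305, -0.531, 0, 0, 0, -86.4], [0, 0.305, -0.531, 0, 0, 0, -86.4], [0, 0.305, -0.531, 0, 0, 0, -86.4], [0, 0.305, -0.531, 0, 0, 0, -86.4], [0, 0.305, -0.531, 0, 0, 0, -86.4], [0, 0.305, -0.531, 0.13, 0, 0, -86.4], [0, 0.305, -0.531, 0.13, 0, 0, -86.4], [0, 0.305, -0.531, 0.13, 0, 0, -86.4], [0, 0.305, -0.531, 0.13, 0, 0, -86.4], [0, 0.305, -0.531, 0.13, 0, 0, -86.4], [0, 0.305, -0.531, 0.13, 0, 0, -86.4], [0, 0.305, -0.531, 0.13, 0, 0, -86.4], [0, 0.305, -0.531, 0.13, 0, 0, -86.4], [0, 0.305, -0.531, 0.13, 0, 0, -86.4], [0, 0.305, -0.531, 0.13, 0, 0, -86.4], [0, 0.305, -0.531, 0.13, 0, 0, -86.4], [0, 0.305, -0.531, 0.13, 0, 0, -86.4]]}}

```text
t: 5.55
eef_pos: [583.9, 303.9, 200.5]
tcp_rot: [0.61, 0.792, 0.0, -0.0]
wrist_force: [0.1, -0.8, -0.5]
finger_gap: 92.3
```

```bash
python3 - <<'E'
from h import *
w=grab("wrist","w3.png")
goal([584.4,304.7,70],14.8); print(proj(w,[[584.4,304.7,102],[599.2,248.6,102],[599.2,248.6,147]]))
E
```

```text
shift [0.0006 0.0005 0.1305] turn [ 0.03 -0.04 -0.04]
[[320.05823298 205.12511615]
 [320.04751362 263.05436708]
 [320.18431434 288.4658984 ]]
```

View pics/w3.png

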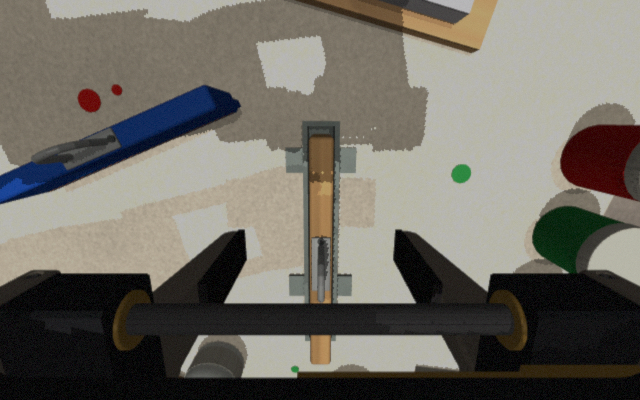

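Call:
{"op": "arm_command", "data": {"rows": [[0, 0.0005, 0.0005, 0.05, 0, 0, 0], [0, 0.0005, 0.0005, 0.09, 0, 0, 0], [0, 0.0005, 0.0005, 0.115, 0, 0, 0], [0, 0.0005, 0.0005, 0.13, 0, 0, 0], [0, 0.0005, 0.0005, 0.13, 0, 0, 0], [0, 0.0005, 0.0005, 0.13, 0, 0, 0]]}}

```text
t: 6.2
eef_pos: [585.2, 304.6, 71.7]
tcp_rot: [0.611, 0.792, 0.001, 0.0]
wrist_force: [0.4, 0.0, 0.6]
finger_gap: 91.9
```

Call:
{"op": "arm_command", "data": {"rows": [[1, 0, 0, 0, 0, 0, 0], [1, 0, 0, 0, 0, 0, 0], [1, 0, 0, 0, 0, 0, 0], [1, 0, 0, 0, 0, 0, 0], [1, 0, 0, 0, 0, 0, 0], [1, 0, 0, 0, 0, 0, 0], [1, 0, 0, 0, 0, 0, 0], [1, 0, 0, 0, 0, 0, 0], [1, 0, 0, 0, 0, 0, 0], [1, 0, 0, 0, 0, 0, 0], [1, 0, 0, 0, 0, 0, 0], [1, 0, 0, 0, 0, 0, 0]], "newtons": 55}}

```text
t: 7.4
eef_pos: [585.2, 304.6, 71.7]
tcp_rot: [0.611, 0.792, 0.001, 0.0]
wrist_force: [-0.1, 0.2, -0.5]
finger_gap: 21.6
```

Gripped at 21.6 mm. Lift straight up slowly.

Call:
{"op": "arm_command", "data": {"rows": [[1, 0, 0, -0.01, 0, 0, 0], [1, 0, 0, -0.025, 0, 0, 0], [1, 0, 0, -0.045, 0, 0, 0], [1, 0, 0, -0.065, 0, 0, 0], [1, 0, 0, -0.085, 0, 0, 0], [1, 0, 0, -0.105, 0, 0, 0], [1, 0, 0, -0.125, 0, 0, 0], [1, 0, 0, -0.145, 0, 0, 0], [1, 0, 0, -0.16, 0, 0, 0], [1, 0, 0, -0.17, 0, 0, 0], [1, 0, 0, -0.17, 0, 0, 0], [1, 0, 0, -0.17, 0, 0, 0]]}}

```text
t: 8.6
eef_pos: [584.6, 304.2, 241.3]
tcp_rot: [0.611, 0.792, 0.001, 0.0]
wrist_force: [-0.2, 0.1, -2.9]
finger_gap: 21.8
```

```bash
python3 - <<'E'
from h import *
w=grab("wrist","w4.png");s=grab("scene","s4.png");P,Rt,st=tcp();print(P,st["wrist_force"],st["moment"],st["finger_gap"])
i=np.hstack([cv2.resize(w["im"][100:400,220:420],None,fx=2,fy=2,interpolation=2),cv2.resize(s["im"][150:350,280:470],None,fx=2,fy=3,interpolation=2)])
cv2.imwrite("pics/c4.png",i[:,:,::-1])
E
```

```text
[584.35450357 304.07004604 240.53683767] [ 0.0331584  0.6597244 -3.2232993] [ 0.11676321  0.09062332 -0.04293199] 21.62833834648907
```

View pics/c4.png

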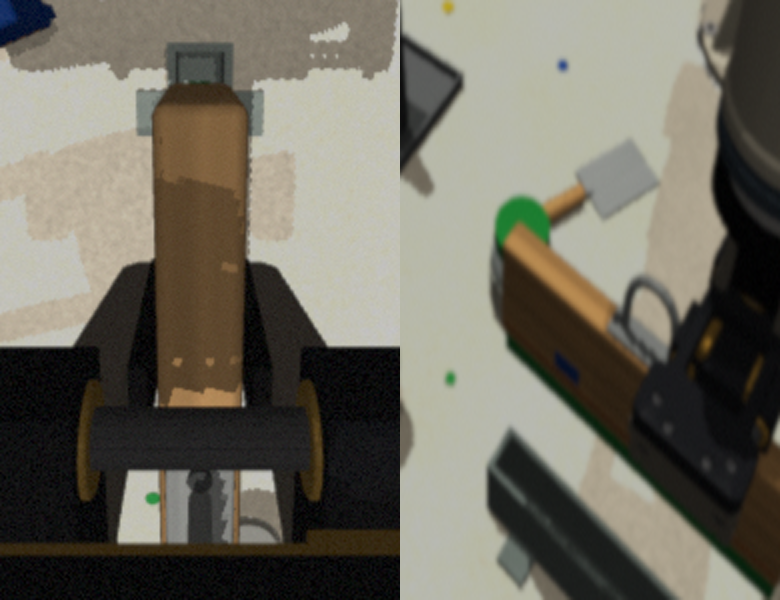

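View pics/s4.png

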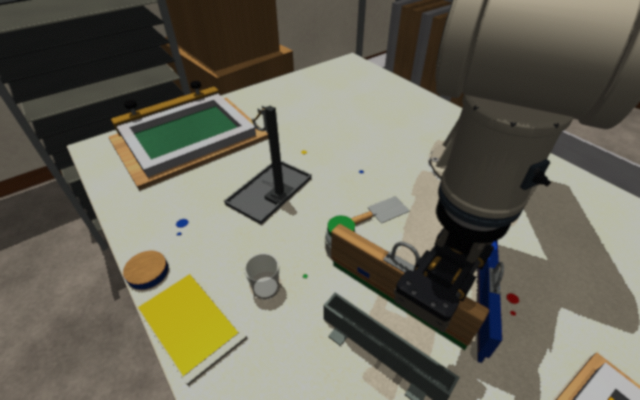

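```bash
python3 - <<'E'
import cv2
a=cv2.imread("pics/w3.png")[120:380,290:350];s=cv2.imread("pics/s4.png")[220:350,320:490];
cv2.imwrite("pics/c5.png",cv2.resize(a,None,fx=2.3,fy=2.3,interpolation=2));cv2.imwrite("pics/c6.png",cv2.resize(s,None,fx=4.5,fy=4.5,interpolation=2))
E
python3 - <<'E'
from h import *
import pickle
w=pickle.load(open("w2.pkl","rb"));
# rebuild camera at w1/w3 from tool offset
P2,Rt,_=tcp();w=grab("wrist");c=Rt.inv().apply(w["o"]-P2);print(c)
Rc=Rt.as_matrix().T@w["R"]
def cam(p,q): 
    T=R.from_quat(q).as_matrix();return dict(K=w["K"],o=np.array(p)+T@c,R=T@Rc)
f1=cam([606.85,214.8,269.3],[.611,.792,0,0]);f3=cam([583.9,304.1,200.5],[.61,.792,0,0])
u=np.array([-.255,.967,0]);o=np.array([585.2,304.6,0])
for n,f,vs,z in [("plate1",f1,(133.3,184.2),105),("h1",f1,(40.5,256.5),102),("plate3",f3,(237,297),105),("h3",f3,(135,363),102)]:
    a=[back(f,320.5,v,z) for v in vs]; a=[(x-o)@u for x in a];print(n,np.round(a,1),np.mean(a).round(1))
E
```

```text
[ 7.41875676e+01  1.28399961e-01 -1.61114999e+02]
plate1 [-30.4 -86. ] -58.2
h1 [  60.2 -176. ] -57.9
plate3 [-29.5 -92.8] -61.2
h3 [  62.9 -174.7] -55.9
```

View pics/c5.png

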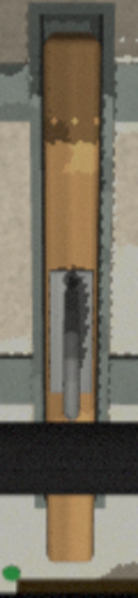

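View pics/c6.png

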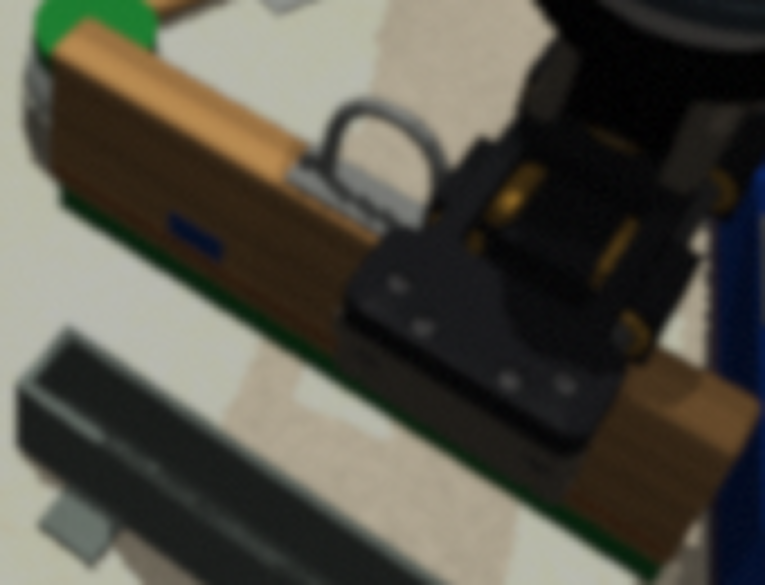

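```bash
python3 - <<'E'
from h import *
s=grab("scene");P,Rt,_=tcp();print(P)
M=Rt.as_matrix()
def sq(y,z,x=0): # y along tool x from middle, z above origin
    return P+M@np.array([-58+y,x,-(z-66.7)])
for n,pt,c in [("ring",sq(0,142),(372,102)),("topend near-left",sq(-120,97,11),(58,50)),("topend other",sq(-120,97,-11),(88,20)),("end top",sq(120,97,11),None),("right bottom",sq(120,24,11),(655,565)),("left bottom handle",sq(-120,24,11),(60,190)),("tr",sq(120,97,11),(695,480)),("tr2",sq(120,97,-11),(757,405))]:
    print(n,(4.5*(proj(s,pt)[0]-[320,220])).round(0),c)
E
```

```text
[584.48816234 304.11513602 240.60398377]
ring [399. 121.] (372, 102)
topend near-left [49. 52.] (58, 50)
topend other [88. 15.] (88, 20)
end top [740. 462.] None
right bottom [668. 579.] (655, 565)
left bottom handle [ 46. 183.] (60, 190)
tr [740. 462.] (695, 480)
tr2 [770. 405.] (757, 405)
```

```bash
cat >> h.py <<'E'
SEAT=np.array([540.3,-275.0,207.]); YAW=108.64
XS=np.array([np.cos(np.radians(YAW)),np.sin(np.radians(YAW)),0]);YS=np.array([-XS[1],XS[0],0])
OFF=-58.;DZ=75.3
def ringgoal(x,y,z,dyaw=0):
    r=SEAT+x*XS+y*YS+[0,0,z]; p=r-YS*(-OFF)*1; p=p-[0,0,DZ]; print("tcp goal",p.round(1)); return goal(p,YAW-180+dyaw)
def ringnow():
    P,Rt,s=tcp(); r=P+Rt.apply([OFF,0,0])+[0,0,DZ]; d=r-SEAT; print("ring rel seat",(d@XS).round(1),(d@YS).round(1),d[2].round(1),"F",s["wrist_force"].round(1),"M",s["moment"].round(2),"t",s["t"],"gap",round(s["finger_gap"],1)); return r
E
python3 - <<'E'
from h import *
ringnow()
ringgoal(-100,0,253)
E
```

```text
ring rel seat 476.7 -223.0 108.9 F [ 0.5 -0.3 -2.6] M [0.08 0.06 0.03] t 8.8 gap 21.8
tcp goal [ 627.2 -351.2  384.7]
shift [-0.6446 -0.1253 -0.1446] turn [-2.000e-02 -4.000e-02  8.609e+01]
```

Call:
{"op": "arm_command", "data": {"rows": [[1, 0, 0, -0.03, 0, 0, 0], [1, 0, 0, -0.07, 0, 0, 0], [1, -0.02, -0.004, -0.11, 0, 0, 2], [1, -0.05, -0.01, -0.14, 0, 0, 6], [1, -0.085, -0.017, -0.145, 0, 0, 11], [1, -0.125, -0.025, -0.145, 0, 0, 16], [1, -0.165, -0.032, -0.145, 0, 0, 22], [1, -0.205, -0.04, -0.145, 0, 0, 28], [1, -0.245, -0.048, -0.145, 0, 0, 34], [1, -0.285, -0.055, -0.145, 0, 0, 40], [1, -0.325, -0.063, -0.145, 0, 0, 46], [1, -0.365, -0.071, -0.145, 0, 0, 52], [1, -0.405, -0.079, -0.145, 0, 0, 58], [1, -0.445, -0.087, -0.145, 0, 0, 64], [1, -0.485, -0.094, -0.145, 0, 0, 70], [1, -0.525, -0.102, -0.145, 0, 0, 75], [1, -0.565, -0.11, -0.145, 0, 0, 80], [1, -0.6, -0.117, -0.145, 0, 0, 83], [1, -0.63, -0.122, -0.145, 0, 0, 85.5], [1, -0.645, -0.125, -0.145, 0, 0, 86.1]]}}

```text
t: 10.8
eef_pos: [627.3, -354.1, 383.8]
tcp_rot: [0.987, 0.161, -0.001, -0.001]
wrist_force: [-0.0, 0.4, -2.6]
finger_gap: 21.9
```

```bash
python3 - <<'E'
from h import *
ringnow()
ringgoal(-80,0,36)
w=grab("scene","s7.png")
E
```

```text
ring rel seat -102.5 0.9 252.2 F [-0.   0.4 -2.6] M [0.06 0.03 0.  ] t 10.8 gap 21.9
tcp goal [ 620.8 -332.3  167.7]
shift [ 0.001  -0.0225  0.2162] turn [-0.07  0.06 -0.17]
```

View pics/s7.png

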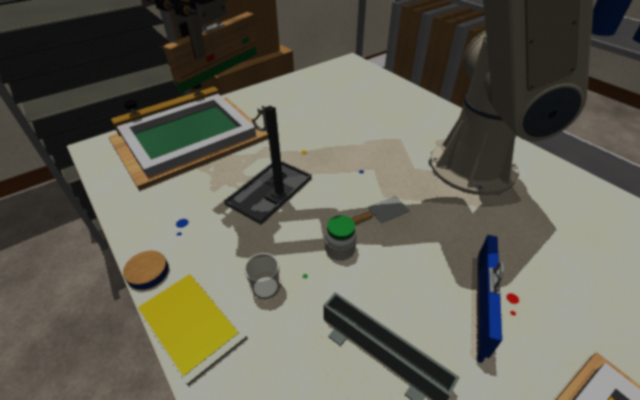

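Call:
{"op": "arm_command", "data": {"rows": [[1, 0.001, -0.005, 0.02, 0, 0, 0], [1, 0.001, -0.012, 0.055, 0, 0, 0], [1, 0.001, -0.018, 0.095, 0, 0, 0], [1, 0.001, -0.022, 0.135, 0, 0, 0], [1, 0.001, -0.022, 0.17, 0, 0, 0], [1, 0.001, -0.022, 0.195, 0, 0, 0], [1, 0.001, -0.022, 0.21, 0, 0, 0], [1, 0.001, -0.022, 0.216, 0, 0, 0], [1, 0.001, -0.022, 0.216, 0, 0, 0], [1, 0.001, -0.022, 0.216, 0, 0, 0]]}}

```text
t: 11.85
eef_pos: [621.7, -334.2, 169.2]
tcp_rot: [0.987, 0.161, 0.0, 0.0]
wrist_force: [-1.1, -0.5, -2.1]
finger_gap: 22.0
```

```bash
python3 - <<'E'
from h import *
r=ringnow()
s=grab("scene","s8.png");t=grab("top","t8.png");w=grab("wrist","w8.png")
for n,f in (("s",s),("t",t),("w",w)): print(n,proj(f,[r,SEAT,SEAT-16*XS+[0,0,18]]).round(1).tolist())
g=lambda i:np.clip(255*(i/255.)**.6,0,255).astype(np.uint8)
a=cv2.resize(s["im"][60:200,170:330],None,fx=4,fy=4,interpolation=2)
b=cv2.resize(t["im"][130:270,380:500],None,fx=4,fy=4,interpolation=2)
cv2.imwrite("pics/c8.png",g(cv2.resize(np.hstack([a,b]),None,fx=.7,fy=.7))[:,:,::-1])
E
```

```text
ring rel seat -81.9 -0.2 37.5 F [-1.1 -0.5 -2.1] M [ 0.06 -0.    0.04] t 11.85 gap 22.0
s [[231.7, 103.2], [259.1, 127.0], [253.1, 118.5]]
t [[461.1, 181.4], [428.8, 195.1], [435.8, 191.7]]
w [[321.3, 465.2], [163.0, 385.1], [177.8, 418.6]]
```

View pics/c8.png

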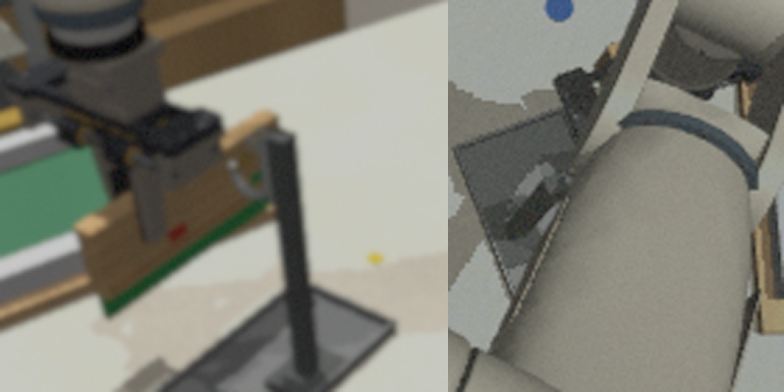

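View pics/w8.png

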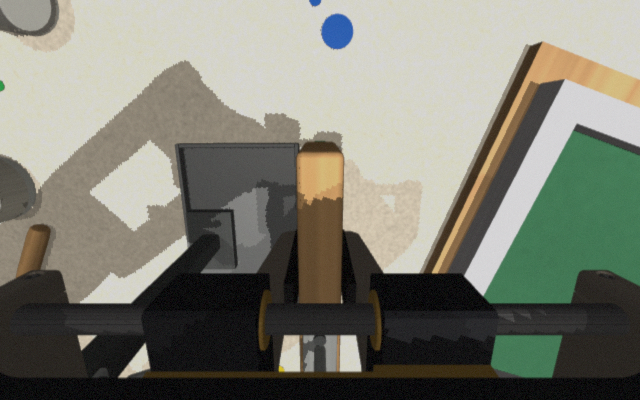

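```bash
python3 - <<'E'
from h import *
ringnow();ringgoal(-35,0,26)
E
```

```text
ring rel seat -82.0 0.0 37.5 F [-0.7 -0.1 -2.8] M [ 0.02 -0.01  0.  ] t 12.0 gap 21.4
tcp goal [ 606.4 -289.6  157.7]
shift [-0.0001 -0.0472  0.0114] turn [ 0.05 -0.   -0.17]
```

Call:
{"op": "arm_command", "data": {"rows": [[1, 0, -0.008, 0.006, 0, 0, -0.17], [1, 0, -0.018, 0.011, 0, 0, -0.17], [1, 0, -0.028, 0.012, 0, 0, -0.17], [1, 0, -0.037, 0.012, 0, 0, -0.17], [1, 0, -0.044, 0.012, 0, 0, -0.17], [1, 0, -0.047, 0.012, 0, 0, -0.17], [1, 0, -0.047, 0.012, 0, 0, -0.17], [1, 0, -0.047, 0.012, 0, 0, -0.17]]}}

```text
t: 12.8
eef_pos: [606.9, -289.9, 157.4]
tcp_rot: [0.987, 0.162, 0.0, 0.001]
wrist_force: [-1.3, 0.1, -3.0]
finger_gap: 21.9
```

```bash
python3 - <<'E'
from h import *
r=ringnow();
s=grab("scene","s9.png");t=grab("top","t9.png")
for n,f in (("s",s),("t",t)): print(n,proj(f,[r,SEAT,SEAT-16*XS+[0,0,18]]).round(1).tolist())
g=lambda i:np.clip(255*(i/255.)**.6,0,255).astype(np.uint8)
a=cv2.resize(s["im"][70:170,190:310],None,fx=6,fy=6,interpolation=2)
cv2.imwrite("pics/c9.png",g(a)[:,:,::-1])
ringgoal(-15,0,25)
E
```

```text
ring rel seat -35.4 -0.3 25.7 F [-1.3  0.1 -3. ] M [ 0.06  0.03 -0.04] t 12.8 gap 21.9
s [[246.6, 113.3], [259.1, 127.0], [253.1, 118.5]]
t [[443.3, 188.5], [428.8, 195.1], [435.8, 191.7]]
tcp goal [ 600.1 -270.7  156.7]
shift [-0.0002 -0.0206  0.0005] turn [ 0.08 -0.02 -0.01]
```

View pics/c9.png

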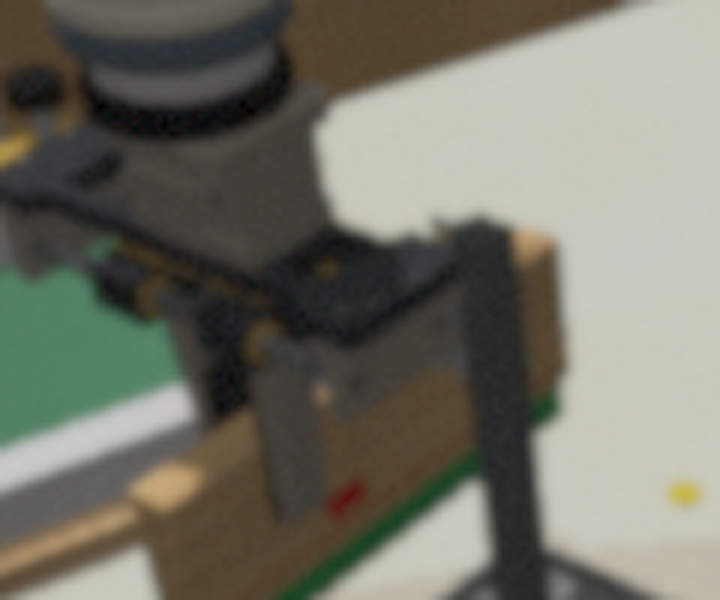

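Call:
{"op": "arm_command", "data": {"rows": [[1, 0, -0.005, 0.0005, 0, 0, 0], [1, 0, -0.01, 0.0005, 0, 0, 0], [1, 0, -0.015, 0.0005, 0, 0, 0], [1, 0, -0.02, 0.0005, 0, 0, 0], [1, 0, -0.02, 0.0005, 0, 0, 0]]}}

```text
t: 13.4
eef_pos: [600.1, -270.4, 156.7]
tcp_rot: [0.987, 0.162, 0.0, 0.0]
wrist_force: [-1.1, 0.4, -2.6]
finger_gap: 21.7
```

```bash
python3 - <<'E'
from h import *
ringnow();ringgoal(-6,0,25)
E
```

```text
ring rel seat -14.8 -0.2 25.0 F [-1.1  0.4 -2.6] M [ 0.02  0.01 -0.01] t 13.4 gap 21.7
tcp goal [ 597.2 -262.1  156.7]
shift [-0.0002 -0.0087  0.    ] turn [ 0.05 -0.01  0.02]
```

Call:
{"op": "arm_command", "data": {"rows": [[1, 0, -0.003, 0, 0, 0, 0], [1, 0, -0.005, 0, 0, 0, 0], [1, 0, -0.005, 0, 0, 0, 0]]}}

```text
t: 13.7
eef_pos: [598.5, -265.4, 156.8]
tcp_rot: [0.987, 0.162, 0.0, 0.0]
wrist_force: [-0.2, 0.1, -3.4]
finger_gap: 21.6
```

```bash
python3 - <<'E'
from h import *
ringnow();ringgoal(-6,0,25)
E
```

```text
ring rel seat -9.5 -0.2 25.1 F [-0.2  0.1 -3.4] M [ 0.02 -0.04 -0.01] t 13.7 gap 21.6
tcp goal [ 597.2 -262.1  156.7]
shift [-0.0002 -0.0035  0.0001] turn [ 0.05 -0.01  0.03]
```

Call:
{"op": "arm_command", "data": {"rows": [[1, 0, -0.002, 0, 0, 0, 0], [1, 0, -0.0035, 0, 0, 0, 0], [1, 0, -0.0035, 0, 0, 0, 0], [1, 0, -0.0035, 0, 0, 0, 0]]}}

```text
t: 14.1
eef_pos: [598.3, -263.5, 157.6]
tcp_rot: [0.987, 0.163, 0.001, 0.002]
wrist_force: [1.4, -5.8, -0.9]
finger_gap: 21.4
```

```bash
python3 - <<'E'
from h import *
for i in range(3): ringnow(); ctrl.grab_frame("wrist")
E
```

```text
ring rel seat -7.7 -0.7 25.9 F [ 1.4 -5.8 -0.9] M [-0.59 -0.06  0.28] t 14.1 gap 21.4
ring rel seat -7.7 -0.7 25.9 F [ 2.2 -6.8  0.1] M [-0.64  0.04  0.33] t 14.15 gap 21.8
ring rel seat -7.7 -0.7 25.9 F [ 2.  -6.4 -0.1] M [-0.63 -0.03  0.36] t 14.2 gap 21.7
```

Call:
{"op": "arm_command", "data": {"rows": [[1, 0, -0.0015, 0.002, 0, 0, 0], [1, 0, -0.0018, 0.004, 0, 0, 0], [1, 0, -0.0018, 0.006, 0, 0, 0]]}}

```text
t: 14.55
eef_pos: [598.4, -262.3, 152.4]
tcp_rot: [0.987, 0.163, 0.002, 0.003]
wrist_force: [1.6, -2.5, 5.0]
finger_gap: 21.7
```

```bash
python3 - <<'E'
from h import *
ringnow();P,Rt,s=tcp();print(Rt.as_matrix().round(4))
E
```

```text
ring rel seat -6.6 -1.2 20.6 F [ 1.6 -2.5  5. ] M [-0.45  0.36  0.18] t 14.55 gap 21.7
[[ 0.9471  0.3208  0.0043]
 [ 0.3208 -0.9471 -0.0044]
 [ 0.0027  0.0056 -1.    ]]
```

Call:
{"op": "arm_command", "data": {"rows": [[1, 0.001, -0.001, 0.003, 0, 0, 0], [1, 0.001, -0.001, 0.005, 0, 0, 0], [1, 0.001, -0.001, 0.007, 0, 0, 0]]}}

```text
t: 14.85
eef_pos: [599.6, -261.4, 145.8]
tcp_rot: [0.987, 0.163, 0.002, 0.003]
wrist_force: [0.1, -4.0, 5.7]
finger_gap: 21.9
```

```bash
python3 - <<'E'
from h import *
ringnow();P,Rt,s=tcp();print(Rt.as_matrix().round(4))
E
```

```text
ring rel seat -6.1 -2.5 13.9 F [ 0.1 -4.   5.7] M [-0.55  0.45  0.26] t 14.85 gap 21.9
[[ 0.947   0.321   0.0054]
 [ 0.3211 -0.947  -0.0053]
 [ 0.0034  0.0067 -1.    ]]
```

Call:
{"op": "arm_command", "data": {"rows": [[1, -0.001, -0.0012, 0.003, 0, 0, 0], [1, -0.002, -0.0012, 0.005, 0, 0, 0], [1, -0.002, -0.0012, 0.007, 0, 0, 0]]}}

```text
t: 15.15
eef_pos: [597.4, -260.9, 138.3]
tcp_rot: [0.987, 0.163, 0.002, 0.003]
wrist_force: [-1.1, -1.9, -2.3]
finger_gap: 21.7
```

```bash
python3 - <<'E'
from h import *
ringnow();P,Rt,s=tcp();print(Rt.as_matrix().round(4)[2])
E
```

```text
ring rel seat -5.0 -0.6 6.4 F [-1.1 -1.9 -2.3] M [ 0.01 -0.04 -0.04] t 15.15 gap 21.7
[ 0.0037  0.0069 -1.    ]
```

```bash
python3 - <<'E'
from h import *
ringgoal(-4,0,11)
E
```

```text
tcp goal [ 596.5 -260.3  142.7]
shift [-0.0006 -0.0009 -0.0044] turn [ 0.39 -0.21  0.08]
```

Call:
{"op": "arm_command", "data": {"rows": [[1, -0.0005, -0.001, -0.002, 0.2, -0.1, 0], [1, -0.0005, -0.001, -0.004, 0.4, -0.2, 0.1], [1, -0.0005, -0.001, -0.006, 0.4, -0.2, 0.1], [1, -0.0005, -0.001, -0.006, 0.4, -0.2, 0.1]]}}

```text
t: 15.55
eef_pos: [596.7, -260.0, 144.6]
tcp_rot: [0.987, 0.162, 0.0, -0.0]
wrist_force: [-0.1, -1.1, -3.4]
finger_gap: 22.0
```

```bash
python3 - <<'E'
from h import *
ringnow();P,Rt,s=tcp();print(Rt.as_matrix().round(4)[2])
E
```

```text
ring rel seat -3.8 -0.3 12.9 F [-0.1 -1.1 -3.4] M [ 0.01  0.01 -0.04] t 15.55 gap 22.0
[ 5.e-04 -1.e-04 -1.e+00]
```

Call:
{"op": "arm_command", "data": {"rows": [[1, 0, 0, -0.001, 0, 0, 0], [1, 0, 0, -0.002, 0, 0, 0], [1, 0, 0, -0.003, 0, 0, 0]]}}

```text
t: 15.85
eef_pos: [596.7, -260.0, 147.7]
tcp_rot: [0.987, 0.162, 0.0, -0.0]
wrist_force: [0.2, 0.2, -3.6]
finger_gap: 21.6
```

```bash
python3 - <<'E'
from h import *
for i in range(3): ringnow(); ctrl.grab_frame("wrist")
E
```

```text
ring rel seat -3.7 -0.2 15.9 F [ 0.2  0.2 -3.6] M [ 0.08 -0.08  0.02] t 15.85 gap 21.6
ring rel seat -3.7 -0.3 16.0 F [-0.9 -0.1 -3.3] M [ 0.11 -0.01 -0.05] t 15.9 gap 21.8
ring rel seat -3.7 -0.2 15.9 F [ 0.5  0.9 -3.2] M [ 0.05  0.04 -0.01] t 15.95 gap 21.5
```

Call:
{"op": "arm_command", "data": {"rows": [[1, 0, -0.002, 0, 0, 0, 0], [1, 0, -0.004, -0.001, 0, 0, 0], [1, 0, -0.0055, -0.003, 0, 0, 0], [1, 0, -0.0055, -0.004, 0, 0, 0]]}}

```text
t: 16.4
eef_pos: [594.9, -254.5, 151.9]
tcp_rot: [0.987, 0.162, 0.0, -0.0]
wrist_force: [-0.2, -0.3, -2.4]
finger_gap: 21.5
```

```bash
python3 - <<'E'
from h import *
for i in range(3): ringnow(); ctrl.grab_frame("wrist")
E
```

```text
ring rel seat 2.0 -0.3 20.2 F [-0.2 -0.3 -2.4] M [ 0.09  0.05 -0.03] t 16.4 gap 21.5
ring rel seat 1.8 -0.4 20.3 F [ 0.5  0.2 -1.5] M [ 0.04 -0.02  0.  ] t 16.45 gap 21.7
ring rel seat 1.7 -0.4 20.2 F [ 0.7  0.1 -4.1] M [ 0.07 -0.    0.04] t 16.5 gap 21.7
```

Call:
{"op": "arm_command", "data": {"rows": [[1, 0, 0, -0.001, 0, 0, 0], [1, 0, 0, -0.002, 0, 0, 0], [1, 0, 0, -0.002, 0, 0, 0]]}}

```text
t: 16.85
eef_pos: [595.1, -254.8, 154.0]
tcp_rot: [0.987, 0.162, 0.0, 0.0]
wrist_force: [-0.5, 0.3, -3.5]
finger_gap: 21.6
```

```bash
python3 - <<'E'
from h import *
for i in range(3): ringnow(); ctrl.grab_frame("wrist")
E
```

```text
ring rel seat 1.6 -0.4 22.2 F [-0.5  0.3 -3.5] M [-0.04 -0.05 -0.01] t 16.85 gap 21.6
ring rel seat 1.7 -0.4 22.2 F [ 0.1  0.9 -2.1] M [0.01 0.02 0.03] t 16.9 gap 21.6
ring rel seat 1.7 -0.3 22.1 F [-0.1  0.2 -2.3] M [ 0.05  0.   -0.04] t 16.95 gap 21.4
```

Call:
{"op": "arm_command", "data": {"rows": [[1, 0, 0, -0.001, 0, 0, 0], [1, 0, 0, -0.0015, 0, 0, 0], [1, 0, 0, -0.0015, 0, 0, 0]]}}

```text
t: 17.3
eef_pos: [594.7, -254.5, 155.0]
tcp_rot: [0.987, 0.162, 0.0, -0.0]
wrist_force: [-1.3, 1.4, -4.6]
finger_gap: 21.6
```

```bash
python3 - <<'E'
from h import *
for i in range(3): ringnow(); ctrl.grab_frame("wrist")
E
```

```text
ring rel seat 2.0 -0.1 23.3 F [-1.3  1.4 -4.6] M [ 0.17 -0.13 -0.1 ] t 17.3 gap 21.6
ring rel seat 2.0 -0.1 23.3 F [-0.8  0.4 -4. ] M [ 0.18 -0.06 -0.06] t 17.35 gap 21.7
ring rel seat 2.0 -0.2 23.3 F [-0.6  1.7 -5.9] M [ 0.22 -0.05 -0.15] t 17.4 gap 21.6
```

Call:
{"op": "arm_command", "data": {"rows": [[1, 0, 0, -0.0006, 0, 0, 0], [1, 0, 0, -0.001, 0, 0, 0], [1, 0, 0, -0.001, 0, 0, 0]]}}

```text
t: 17.75
eef_pos: [594.5, -254.3, 155.7]
tcp_rot: [0.987, 0.162, -0.0, -0.001]
wrist_force: [-0.5, 2.6, -8.7]
finger_gap: 21.6
```

```bash
python3 - <<'E'
from h import *
for i in range(3): ringnow(); ctrl.grab_frame("wrist")
E
```

```text
ring rel seat 2.3 0.0 24.0 F [-0.5  2.6 -8.7] M [ 0.4  -0.23 -0.15] t 17.75 gap 21.6
ring rel seat 2.3 0.0 24.0 F [-0.8  2.4 -7.8] M [ 0.36 -0.17 -0.15] t 17.8 gap 21.8
ring rel seat 2.3 -0.0 24.1 F [-1.8  3.5 -7.5] M [ 0.36 -0.23 -0.15] t 17.85 gap 21.8
```

Call:
{"op": "arm_command", "data": {"rows": [[1, 0, 0, -0.0005, 0, 0, 0], [1, 0, 0, -0.0005, 0, 0, 0], [1, 0, 0, -0.0005, 0, 0, 0], [1, 0, 0, -0.0005, 0, 0, 0], [1, 0, 0, -0.0005, 0, 0, 0]]}}

```text
t: 18.4
eef_pos: [594.4, -254.2, 156.1]
tcp_rot: [0.987, 0.162, -0.0, -0.001]
wrist_force: [-0.1, 3.9, -8.7]
finger_gap: 21.7
```

```bash
python3 - <<'E'
from h import *
F=[]
for i in range(6): ringnow(); F.append(tcp()[2]["wrist_force"]);ctrl.grab_frame("wrist")
m=np.mean(F,0)+[0,0,2.9];print(m,np.linalg.norm(m))
E
```

```text
ring rel seat 2.5 0.1 24.4 F [-0.1  3.9 -8.7] M [ 0.47 -0.23 -0.22] t 18.4 gap 21.7
ring rel seat 2.5 0.1 24.4 F [-1.5  3.3 -9.6] M [ 0.54 -0.26 -0.14] t 18.45 gap 21.7
ring rel seat 2.5 0.1 24.4 F [-1.9  3.8 -9.2] M [ 0.55 -0.21 -0.21] t 18.5 gap 21.5
ring rel seat 2.5 0.1 24.4 F [-1.5  4.1 -9.8] M [ 0.48 -0.19 -0.16] t 18.55 gap 21.9
ring rel seat 2.4 0.1 24.4 F [-1.4  3.6 -9.9] M [ 0.51 -0.15 -0.23] t 18.6 gap 21.5
ring rel seat 2.4 0.1 24.5 F [ -2.1   3.4 -10.6] M [ 0.51 -0.2  -0.28] t 18.65 gap 21.4
[-1.39748078  3.67828571 -6.73802916] 7.802805595921314
```

```bash
python3 - <<'E'
from h import *
ringgoal(0,0,3)
E
```

```text
tcp goal [ 595.3 -256.5  134.7]
shift [0.0001 0.0024 0.0214] turn [-0.08  0.01 -0.03]
```

Call:
{"op": "arm_command", "data": {"rows": [[1, 0, 0.001, 0.003, 0, 0, 0], [1, 0, 0.0024, 0.007, -0.1, 0, 0], [1, 0, 0.0024, 0.011, -0.1, 0, 0], [1, 0, 0.0024, 0.015, -0.1, 0, 0], [1, 0, 0.0024, 0.018, -0.1, 0, 0], [1, 0, 0.0024, 0.02, -0.1, 0, 0], [1, 0, 0.0024, 0.021, -0.1, 0, 0], [1, 0, 0.0024, 0.021, -0.1, 0, 0]]}}

```text
t: 19.5
eef_pos: [595.1, -256.5, 135.0]
tcp_rot: [0.987, 0.162, -0.0, 0.0]
wrist_force: [-0.3, -1.0, -2.3]
finger_gap: 21.9
```

```bash
python3 - <<'E'
from h import *
for i in range(3): ringnow(); ctrl.grab_frame("wrist")
ringgoal(0,0,0)
E
```

```text
ring rel seat 0.1 0.1 3.3 F [-0.3 -1.  -2.3] M [-0.01 -0.02 -0.03] t 19.5 gap 21.9
ring rel seat 0.0 0.0 3.5 F [ 0.7 -0.4 -2.1] M [-0.02  0.04  0.02] t 19.55 gap 21.6
ring rel seat -0.0 0.0 3.6 F [-0.7 -0.4 -1.8] M [-0.01 -0.05 -0.04] t 19.6 gap 21.8
tcp goal [ 595.3 -256.5  131.7]
shift [ 0.     -0.      0.0036] turn [ 0.03  0.01 -0.03]
```

Call:
{"op": "arm_command", "data": {"rows": [[1, 0, 0, 0.001, 0, 0, 0], [1, 0, 0, 0.002, 0, 0, 0], [1, 0, 0, 0.003, 0, 0, 0], [1, 0, 0, 0.0035, 0, 0, 0], [1, 0, 0, 0.0035, 0, 0, 0]]}}

```text
t: 20.15
eef_pos: [595.3, -256.5, 131.8]
tcp_rot: [0.987, 0.162, -0.0, 0.0]
wrist_force: [-0.6, 1.4, -1.6]
finger_gap: 21.4
```

```bash
python3 - <<'E'
from h import *
for i in range(4): ringnow(); ctrl.grab_frame("wrist")
E
```

```text
ring rel seat -0.0 0.0 0.1 F [-0.6  1.4 -1.6] M [0.03 0.05 0.02] t 20.15 gap 21.4
ring rel seat -0.0 -0.0 0.2 F [-0.   0.3 -1.7] M [0.05 0.04 0.04] t 20.2 gap 21.5
ring rel seat -0.0 0.0 0.1 F [ 0.1 -0.6 -1.2] M [-0.01  0.1   0.  ] t 20.25 gap 21.6
ring rel seat -0.0 0.0 0.1 F [-0.8  0.1 -2.1] M [0.06 0.05 0.05] t 20.3 gap 21.4
```

Call:
{"op": "arm_command", "data": {"rows": [[1, 0, 0, 0.0005, 0, 0, 0], [1, 0, 0, 0.0008, 0, 0, 0], [1, 0, 0, 0.0008, 0, 0, 0]]}}

```text
t: 20.65
eef_pos: [595.3, -256.6, 131.4]
tcp_rot: [0.987, 0.162, 0.0, 0.0]
wrist_force: [-1.7, 0.6, 3.4]
finger_gap: 21.7
```

```bash
python3 - <<'E'
from h import *
for i in range(5): ringnow(); ctrl.grab_frame("wrist")
E
```

```text
ring rel seat -0.1 -0.0 -0.3 F [-1.7  0.6  3.4] M [-0.01  0.41 -0.05] t 20.65 gap 21.7
ring rel seat -0.1 -0.0 -0.3 F [-0.6  1.3  2.6] M [-0.04  0.52 -0.06] t 20.7 gap 21.4
ring rel seat -0.1 -0.0 -0.4 F [-1.4  0.2  3.4] M [-0.05  0.49 -0.07] t 20.75 gap 21.6
ring rel seat -0.1 -0.0 -0.4 F [-1.3  0.7  3. ] M [-0.06  0.53 -0.08] t 20.8 gap 21.6
ring rel seat -0.1 -0.0 -0.4 F [-2.1  0.1  3.7] M [-0.03  0.57 -0.04] t 20.85 gap 21.4
```

Call:
{"op": "arm_command", "data": {"rows": [[1, 0, 0, -0.0002, 0, 0, 0], [1, 0, 0, -0.0003, 0, 0, 0], [1, 0, 0, -0.0003, 0, 0, 0]]}}

```text
t: 21.2
eef_pos: [595.3, -256.6, 131.5]
tcp_rot: [0.987, 0.162, 0.0, 0.0]
wrist_force: [-0.5, 1.3, 1.3]
finger_gap: 21.5
```

```bash
python3 - <<'E'
from h import *
for i in range(4): ringnow(); ctrl.grab_frame("wrist")
E
```

```text
ring rel seat -0.1 -0.0 -0.2 F [-0.5  1.3  1.3] M [-0.05  0.34 -0.05] t 21.2 gap 21.5
ring rel seat -0.1 -0.0 -0.2 F [-1.4  1.2  1.7] M [ 0.02  0.38 -0.07] t 21.25 gap 21.7
ring rel seat -0.1 0.0 -0.2 F [-0.6  0.4  0.9] M [-0.01  0.31 -0.05] t 21.3 gap 21.7
ring rel seat -0.1 0.0 -0.2 F [-1.  -1.1  1.7] M [-0.02  0.3   0.01] t 21.35 gap 21.5
```

Call:
{"op": "arm_command", "data": {"rows": [[1, 0, 0, 0, 0, 0, 0], [1, 0, 0, 0, 0, 0, 0], [0.7, 0, 0, 0, 0, 0, 0], [0.6, 0, 0, 0, 0, 0, 0], [0.4, 0, 0, 0, 0, 0, 0], [0.3, 0, 0, 0, 0, 0, 0], [0.3, 0, 0, 0, 0, 0, 0], [0.3, 0, 0, 0, 0, 0, 0]], "newtons": 8}}

```text
t: 22.2
eef_pos: [595.3, -256.6, 131.5]
tcp_rot: [0.987, 0.162, 0.0, 0.0]
wrist_force: [0.2, 0.6, -0.6]
finger_gap: 63.8
```

```bash
python3 - <<'E'
from h import *
ringnow();w=grab("wrist","w10.png");s=grab("scene","s10.png")
g=lambda i:np.clip(255*(i/255.)**.6,0,255).astype(np.uint8)
a=cv2.resize(s["im"][70:190,190:320],None,fx=4,fy=4,interpolation=2);b=cv2.resize(w["im"][100:340,200:440],None,fx=1,fy=2)
cv2.imwrite("pics/c10.png",g(np.hstack([a,b]))[:,:,::-1])
E
```

```text
ring rel seat -0.1 -0.0 -0.2 F [ 0.2  0.6 -0.6] M [-0.01  0.1   0.03] t 22.2 gap 63.8
```

View pics/c10.png

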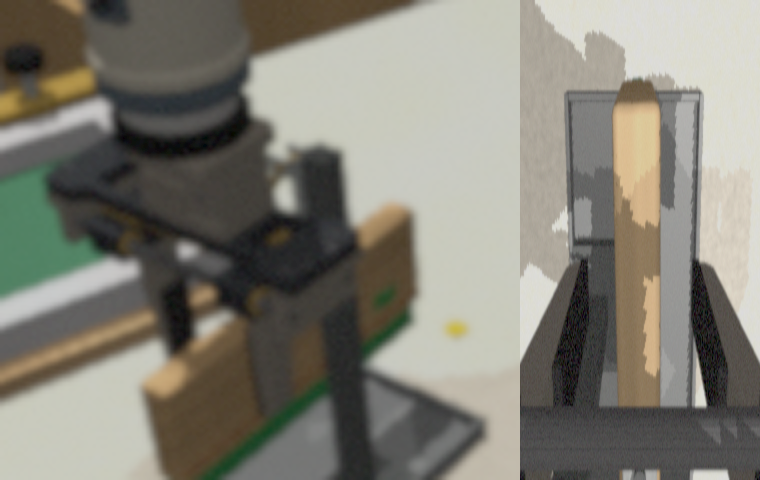

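Call:
{"op": "arm_command", "data": {"rows": [[0.3, 0.004, 0, -0.002, 0, 0, 0], [0.3, 0.01, 0, -0.01, 0, 0, 0], [0.3, 0.012, 0, -0.025, 0, 0, 0], [0.3, 0.012, 0, -0.045, 0, 0, 0], [0.3, 0.012, 0, -0.07, 0, 0, 0], [0.3, 0.012, 0, -0.1, 0, 0, 0], [0.3, 0.012, 0, -0.14, 0, 0, 0], [0.3, 0.012, 0, -0.18, 0, 0, 0], [0.3, 0.012, 0, -0.22, 0, 0, 0], [0.3, 0.012, 0, -0.22, 0, 0, 0]]}}

```text
t: 23.3
eef_pos: [609.1, -253.4, 359.9]
tcp_rot: [0.987, 0.162, 0.005, 0.003]
wrist_force: [1.1, 0.0, 1.6]
finger_gap: 64.3
```

```bash
python3 - <<'E'
from h import *
ringnow();goal([420,-320,360],YAW-180)
E
```

```text
ring rel seat -1.5 -14.1 227.7 F [1.1 0.  1.6] M [-0.02  0.16 -0.02] t 23.3 gap 64.3
shift [-0.2004  0.0027 -0.0018] turn [ 0.46 -0.49 -0.02]
```

Call:
{"op": "arm_command", "data": {"rows": [[0.3, -0.03, 0, -0.01, 0, 0, 0], [0.3, -0.07, 0, -0.01, 0, 0, 0], [0.3, -0.11, 0, -0.01, 0, 0, 0], [0.3, -0.14, 0, -0.01, 0, 0, 0], [0.3, -0.155, 0, -0.01, 0, 0, 0], [0.3, -0.155, 0, -0.01, 0, 0, 0], [0.3, -0.155, 0, -0.01, 0, 0, 0]]}}

```text
t: 24.0
eef_pos: [463.0, -302.8, 369.0]
tcp_rot: [0.987, 0.162, 0.005, 0.003]
wrist_force: [-0.1, 0.8, -0.5]
finger_gap: 64.5
```

```bash
python3 - <<'E'
from h import *
ringnow();w=grab("wrist","w11.png");s=grab("scene","s11.png");t=grab("top","t11.png")
print(proj(w,[SEAT,SEAT-16*XS+[0,0,18]]))
g=lambda i:np.clip(255*(i/255.)**.6,0,255).astype(np.uint8)
a=cv2.resize(s["im"][90:220,200:320],None,fx=4,fy=4,interpolation=2);b=cv2.resize(w["im"][10:270,230:390],None,fx=2,fy=2,interpolation=2)
cv2.imwrite("pics/c11.png",g(np.hstack([a,b]))[:,:,::-1] if a.shape[0]==b.shape[0] else g(np.hstack([a[:520],b[:520]]))[:,:,::-1])
E
```

```text
ring rel seat -1.6 140.1 236.7 F [-0.1  0.8 -0.5] M [-0.01  0.13 -0.02] t 24.0 gap 64.5
[[317.22393821 114.90463341]
 [333.36532935 114.30595509]]
```

View pics/c11.png

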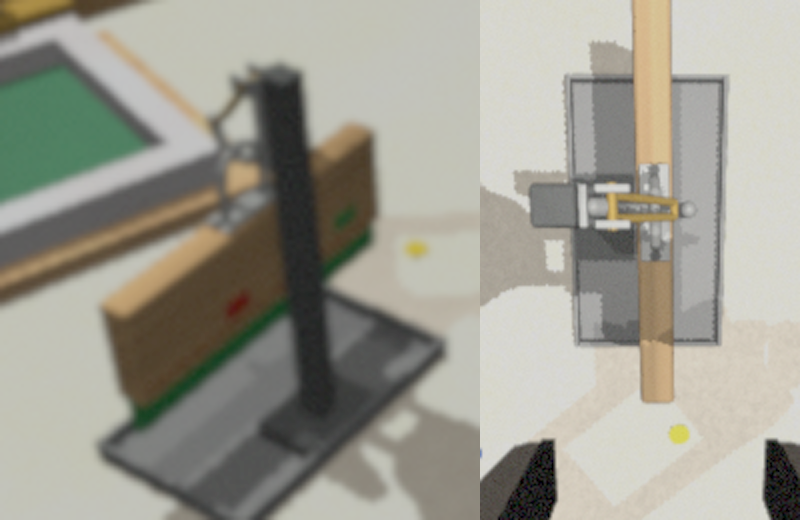

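View pics/s11.png

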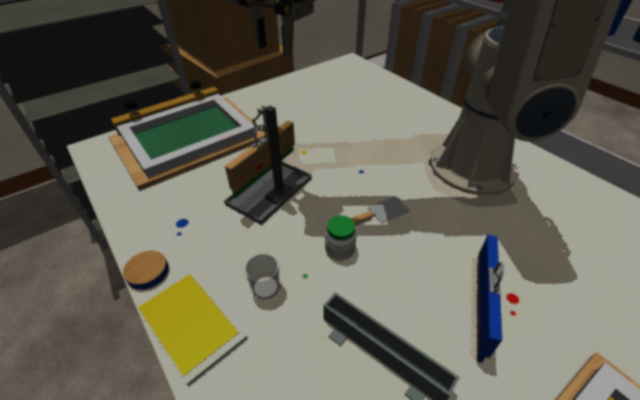

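```bash
python3 - <<'E'
from h import *
a=grab("wrist")["im"].astype(int)
for i in range(6): ctrl.grab_frame("top")
b=grab("wrist")["im"].astype(int); print(abs(a-b)[10:200,230:390].mean(), abs(a-b)[10:200,0:160].mean())
print(ctrl.hand_in())
E
```

```text
3.715186403508772 2.405855263157895
the job is handed in; nothing more can be done
None
```

The squeegee hangs level by its ring in the snap hook with the gate shut, and I have handed the job in at about 24 s of robot time, well under the 72 s limit. The hand-in reports no verdict.

- **Pick:** I took the wooden-handled, green-bladed squeegee and left the blue look-alike alone. I gripped it about 58 mm from the middle and lifted it out of the trough.
- **Hooking:** The ring met the gate about 7.7 mm in front of the hanging point and 26 mm above it. Pushing down took about 8–9 N, and the resistance vanished at 6 mm above the hanging point.
- **Pull test:** The shut gate stopped the ring 24 mm above the hanging point. I held an average of about 7.8 N beyond the weight there for more than half a second.
- **Lowering and release:** I lowered it until the hook carried it, where contact came within about 0.3 mm of the nominal hanging height, then opened the fingers and backed off.

**Last checks:**
- The wrist and scene pictures show the ring in the bowl, the gate against the nose, the squeegee level and the gripper clear.
- By eye in the scene picture, the ink pot, cup and ink knife have not moved.
- The final stillness check was not conclusive. Two frames about 0.35 s apart differed a little more around the squeegee (3.7 grey levels) than in the background (2.4), so it may still have been swaying slightly or this may be image noise.
- While the ring entered the hook, the gripper and arm hid it from the cameras. I judged that step from measured positions and forces only.

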